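# Zero the dial comparator on the master bar, then gauge the spacer bar

### The job

The steel master bar (blue end) is under the plunger of the dial comparator: turn the dial's knurled rim until its red zero mark lies under the needle and let go, then draw the master out and lay it flat in the middle of its blue-lined wooden tray. Lay the aluminium spacer bar on the comparator's ground base and slide it, bevelled end first, under the sprung plunger until it is pressed home, flush against both faces of the L-shaped stop, then let go and back away so that the dial shows its deviation from the master. Handle everything gently: the plunger and the stop must not be forced, the master must not be dropped, the zero must stay set and the things lying around must stay where they are.

Things in the scene. Friction and masses are not known exactly. Their poses are not given: they have to be found in the camera images.
- dial_centre (a point): on the plunger axis of the dial comparator, half-way up the knurled rim of its round dial, about 108.5 mm above the bench. The rim is 50 mm across, 13 mm high, faces up and turns about the vertical; the needle lies on top. Axes: z up, x the direction in which bars are slid in (towards the column), y to the left of it
- bezel (a joint): turn of the knurled dial rim, rad, clockwise seen from above positive; range -2.6 to 2.6; friction about 0.04 N m, it stays where it is left
- needle (a joint): turn of the needle, rad, clockwise seen from above positive; driven by the plunger: 10 mm of lift is one turn. The zero mark is under the needle when joint bezel = joint needle
- zero_mark (a point): red zero mark on the dial face, 20 mm from the dial's centre; turns with the rim
- plus_one (a point): first full black mark clockwise from zero on the dial face (+1 mm), 20 mm from the centre; the half marks between are shorter. The spacer is 1 mm thicker than the master, so after a good job the needle points here
- needle_tip (a point): tip of the black needle, 20 mm from the dial's centre
- plunger: sprung plunger under the dial with a polished ball end of 12 mm diameter. Origin at its lowest point: 20 mm above the base top on the master, 17 mm when free (+-0.5 mm with the setting of the head). It presses down with about 2 N and can rise 5 mm above the master's height; a bar's bevel lifts it when the bar is slid in, taking a few N of push (less than 10 N)
- stop_corner (a point): inner corner, at base top level, of the dark L-shaped stop; its setting along x varies by a few mm. Walls 14 mm high, 11 mm thick. x points into the end face (runs 35 mm to -y), y into the side face (runs 50 mm to -x). A bar is home when its lead end touches the end face and its left (+y) side the side face; the plunger is then on its centre line, 13 to 19 mm from its lead end
- stop: the same L-shaped stop, origin as point stop_corner
- master_mid (a point): centre of the steel master bar, 98 x 18 x 20 mm (x, y, z), about 0.26 kg. The last 26 mm at its -x end are painted blue; that end sticks out clear of the dial, so it can be gripped from above there. It starts home against the stop. Its +x end has a bevel on top, 10 mm long and 7 mm deep
- master: the same master bar, origin at the centre of its underside
- spacer_mid (a point): centre of the aluminium spacer bar, 98 x 18 x 21 mm (x, y, z), about 0.1 kg, with three screw holes; x points to its bevelled lead end (bevel on top, 10 mm long, 7 mm deep). It starts flat on a black pad 8 mm high
- spacer_lead (a point): middle of the spacer's bevelled end face (x = +49 mm from its centre)
- spacer: the same spacer bar, origin at the centre of its underside
- tray_floor (a point): centre of the lined floor, 6 mm above the bench, of the wooden tray for the master: 160 x 92 mm outside (x, y), wall 6 mm thick, rim 12 mm above the bench
- tray: the same tray, origin at the centre of its underside
- board: small green circuit board, 80 x 60 mm, lying on the bench; leave alone
- carton: cardboard box, 85 x 120 x 50 mm; leave alone
- driver: orange screwdriver, 170 mm long; leave alone
- head: the gauge head; origin on the plunger axis at the level of the base top. Under the dial rim: case 44 mm across and 11 mm high, then a thin stem, held at 36 to 50 mm above the base top by a green arm 18 mm wide that runs back (+x) to the column
- stand: green cast base of the comparator, 222 x 118 mm, with a flat ground steel top 36 mm above the bench; origin on the plunger axis at bench level, axes as for the dial. Its steel column, 22 mm thick, top 134 mm above the bench, stands 78 mm behind (+x) the plunger axis
There are look-alikes about, which are no part of the job. Of the things like the tray, leave any that is yellow; of the rest the larger one is meant.

How it is judged:
By the outcome, as a careful person would: the job done as asked, in the order asked, and still so for the second after the job is handed in, with the robot touching nothing.
It also fails if it takes over 72 s, if anything falls off the work surface, if the arm or the gripper's body presses on something with over 40 N, if the wrist force passes 120 N, or if a joint passes its speed limit or range.

### The arm

A 6-joint arm with a two-finger parallel gripper is mounted at the origin on the work surface. World frame = base frame: x ahead of the robot, y to its left, z up, the work surface at z = 0. Lengths are in m, angles in degrees, forces in N, time in s.
With the tool pointing down it reaches from about 0.375 to 0.9 m from the base axis. Payload 3.1 kg.
Tool frame: the origin (TCP) lies at the very end of the fingers, on their centre line; the grasp point (between the pads) lies behind it (bot.grip_depth is the z of the grasp point in the tool frame, in m); z points along the fingers, y is the direction in which the jaws open and shut (so a half turn about z gives the same grasp; the last joint's range is limited). The gripper opens to 87 mm and grips with 3 to 60 N. Pads are 19 mm wide; open, the fingers measure 117 mm over their backs; the gripper's body (75 mm by 190 mm) begins 51 mm behind the grasp point.
Start: joints at [62.653, 30.224, 82.088, -0, 67.689, -10.227], TCP at [0.184, 0.597, 0.223] pointing down, gripper open.
Joint ranges: [-176.69, 176.69], [-43.24, 126.21], [12.49, 139.97], [-82, 262], [0, 151.66], [-163.58, 163.58]. Speed limits (degrees/s): [159.86, 159.86, 180, 180, 180, 180].

### API

Orientations are given as a 3x3 rotation matrix whose columns are the frame's x, y, z axes.
In Python, from rig import bot, vision gives the robot as it stands. The module is installed in compiled form; this text tells all that it offers.
- The arm moves only by the shell command python3 -m jog 'ROWS'. ROWS is JSON, a list of rows, each a list of 3 entries, a list of its own where there are three numbers: the shift along the tool's x, y, z in mm, then the turn, a rotation vector about the tool's x, y, z in degrees, then the closure, from 0 (fully open) to 1 (shut). In form: [[[dx, dy, dz], [wx, wy, wz], fingers], ...]. A call has 1 to 12 rows; each row is the pose to reach, as a shift and turn from the pose commanded when the call began, along the tool's axes at that moment; what a row does not reach only later rows make up. A row lasts 1/12 s, in which the tool goes at most 41.7 mm and 7.16 degrees, less where a joint would pass 70% of its speed; a pose out of reach is approached as far as the arm can. A call with a gripper value outside its range is refused whole. The fingers move at their own pace and stop on an object; the grip force is fixed at half the most. Time passes only in rows, so rows that repeat a pose let the fingers close. It gives the time, the measured TCP pose, the force and the opening at its end, in the units of the state.
- bot.read_state(): the state, without advancing time (a new reading comes with each control period).
- vision.capture(name): name is "side" or "top" or "wrist"; returns the picture (420x560x3 uint8, red, green, blue); there is no depth.
- vision.camera_info(name): a dict with "intrinsics" (3x3 intrinsics, pixels), "camera_from_world" (4x4, takes a point from world to camera coordinates); the wrist camera has in their place "mount" (4x4, takes a point from camera to tool coordinates, whose origin is the TCP and whose axes are the flange's). Camera axes: x right, y up, looking along -z (the intrinsics and any distortion apply to the point x, -y, -z); pixel columns grow to the right and rows downward; lengths in m; the calibration is good to about 2 mm. The wrist camera is an equidistant fisheye: a pixel r from the principal point sees the ray r / f radians off the axis. A picture is of the moment at which its call begins: read the wrist's pose just before it. camera_info takes no time and is no camera call.
- bot.hand_in(): hands the job in, once; it reports no verdict.
The state is a dict: "time_s": time; "joint_positions": joint angles; "qvel": joint speeds; "tau": joint torques, N m; "position": TCP position; "tcp_rot": TCP orientation; "force": force on the tool from outside, world axes, zero at the start; "moment": the same for the moment, N m; "opening": opening from 0.0 (shut) to 1.0 (fully open).
Only numpy, scipy, OpenCV 4.12 (cv2) and the standard library are available. Lean on these libraries where they do the work, as an engineer would, in place of code of your own. Each camera call takes 0.05 s, during which the arm holds its last target. There are 200 camera calls.

## Working session

There is one attempt and no reset: what is moved stays moved. The work goes in short steps, Python scripts to look and compute and a shell command to move; the robot and the scene stay as the last step left them, time stands still between calls to the robot, and variables do not carry over. Pictures are saved under pics/ and viewed, about 8 in all and at most 12, crops included, and the job is handed in when it is done.

```bash
mkdir -p pics
python3 - <<'E'
from rig import bot, vision
import cv2, numpy as np
np.set_printoptions(precision=4,suppress=True)
s=bot.read_state()
print({k:s[k] for k in ("time_s","position","tcp_rot","force","opening")}, bot.grip_depth)
a=[]
for n in ("top","side","wrist"):
    im=vision.capture(n); np.save(f"pics/{n}0.npy",im); a.append(im)
    print(n,vision.camera_info(n))
cv2.imwrite("pics/top0.png",cv2.resize(a[0],(800,600),interpolation=cv2.INTER_CUBIC)[...,::-1])
cv2.imwrite("pics/side0.png",cv2.resize(a[1],(800,600),interpolation=cv2.INTER_CUBIC)[...,::-1])
E
```

```text
{'time_s': 0.0, 'position': array([0.1836, 0.5967, 0.2216]), 'tcp_rot': array([[-0.9557,  0.2944, -0.001 ],
       [ 0.2944,  0.9557, -0.0019],
       [ 0.0004, -0.0021, -1.    ]]), 'force': array([ 0.1008,  0.76  , -0.3405]), 'opening': 0.9985626514654297} -0.0187
top {'intrinsics': array([[524.1426,   0.    , 276.0949],
       [  0.    , 524.1426, 218.1638],
       [  0.    ,   0.    ,   1.    ]]), 'camera_from_world': array([[-0.0076, -1.    ,  0.0049,  0.0624],
       [ 0.9791, -0.0064,  0.2033, -0.558 ],
       [-0.2033,  0.0063,  0.9791, -1.192 ],
       [ 0.    ,  0.    ,  0.    ,  1.    ]])}
side {'intrinsics': array([[398.5225,   0.    , 270.6925],
       [  0.    , 398.5225, 213.0563],
       [  0.    ,   0.    ,   1.    ]]), 'camera_from_world': array([[ 0.9027, -0.4303, -0.0082, -0.4923],
       [ 0.2657,  0.5421,  0.7972, -0.2569],
       [-0.3386, -0.7218,  0.6037, -0.7008],
       [ 0.    ,  0.    ,  0.    ,  1.    ]])}
wrist {'intrinsics': array([[325.1923,   0.    , 282.9773],
       [  0.    , 325.1923, 205.5645],
       [  0.    ,   0.    ,   1.    ]]), 'mount': array([[-0.001 ,  0.9598,  0.2806,  0.0771],
       [ 1.    ,  0.001 ,  0.0003,  0.0001],
       [ 0.    ,  0.2806, -0.9598, -0.163 ],
       [ 0.    ,  0.    ,  0.    ,  1.    ]])}
```

View pics/top0.png

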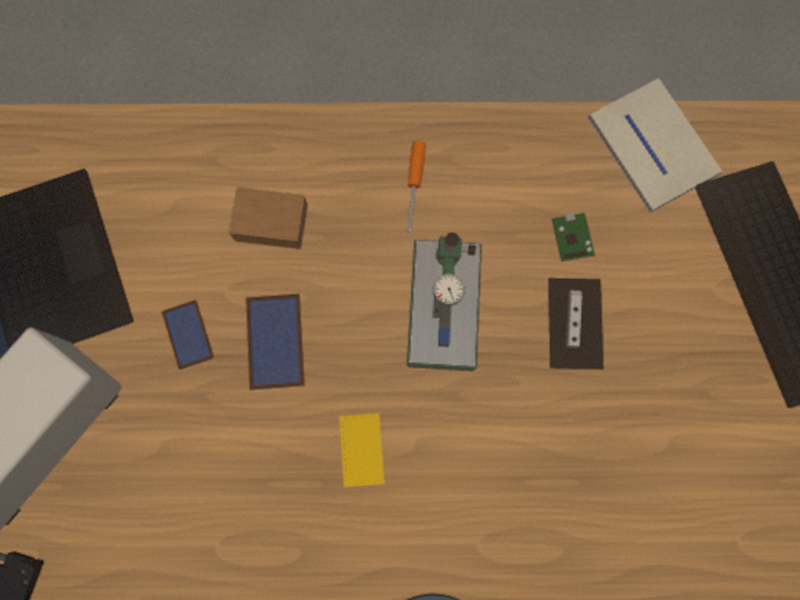

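View pics/side0.png

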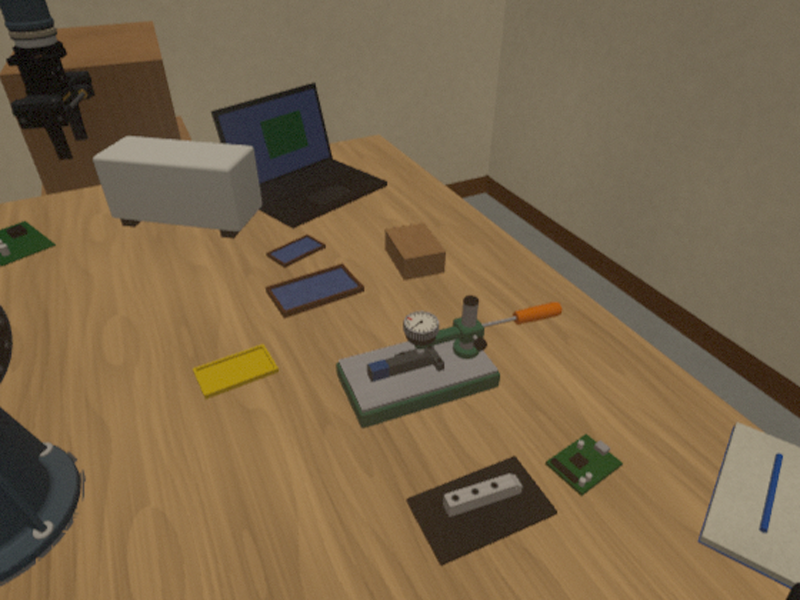

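Top view (800×600): the comparator is at about (445,305) with its column pointing up (+x), dial at (449,290) and the master's blue end at (444,337). The large blue-lined tray is at (275,341), the spacer on its black pad at (575,319), and the yellow and small trays are decoys. The side view agrees.

```bash
cat > h.py <<'E'
import numpy as np, cv2
from rig import bot, vision
np.set_printoptions(precision=4,suppress=True)
def ray(n,uv,st=None):
    i=vision.camera_info(n);K=i["intrinsics"];x,y=(uv[0]-K[0,2])/K[0,0],(uv[1]-K[1,2])/K[1,1]
    if n=="wrist":
        r=np.hypot(x,y);s=np.sin(r)/r if r>1e-9 else 1
        d=np.array([x*s,-y*s,-np.cos(r)]);M=np.array(i["mount"]);R=np.array(st["tcp_rot"])
        return np.array(st["position"])+R@M[:3,3],R@M[:3,:3]@d
    M=np.array(i["camera_from_world"]);R=M[:3,:3]
    return -R.T@M[:3,3],R.T@np.array([x,-y,-1.])
def onz(n,uv,z,st=None):
    o,d=ray(n,uv,st);return o+d*(z-o[2])/d[2]
def proj(n,p,st=None):
    i=vision.camera_info(n);K=i["intrinsics"];p=np.asarray(p,float)
    if n=="wrist":
        M=np.array(i["mount"]);q=np.array(st["tcp_rot"]).T@(p-np.array(st["position"]));c=M[:3,:3].T@(q-M[:3,3])
        v=np.array([c[0],-c[1],-c[2]]);h=np.hypot(v[0],v[1]);r=np.arctan2(h,v[2]);v=v[:2]/max(h,1e-9)*r
    else:
        M=np.array(i["camera_from_world"]);c=M[:3,:3]@p+M[:3,3];v=np.array([c[0],-c[1]])/-c[2]
    return v*[K[0,0],K[1,1]]+K[:2,2]
def rect(mask,n,z,box,st=None):
    m=np.zeros(mask.shape,np.uint8);x0,y0,x1,y1=box;m[y0:y1,x0:x1]=mask[y0:y1,x0:x1]
    cs,_=cv2.findContours(m,cv2.RETR_EXTERNAL,cv2.CHAIN_APPROX_NONE);c=max(cs,key=cv2.contourArea).reshape(-1,2)
    w=np.array([onz(n,p,z,st)[:2] for p in c])*1000
    return cv2.minAreaRect(w.astype(np.float32))
E
python3 - <<'E'
from h import *
im=np.load("pics/top0.npy");h=cv2.cvtColor(im,cv2.COLOR_RGB2HSV);H,S,V=[h[...,k].astype(int) for k in range(3)]
def b(*a): return [int(x*.7) for x in a]
print("tray lining z6..12",rect(((H>95)&(H<135)&(S>60)),"top",.008,b(238,285,312,395)))
wood=(S>90)&(H>8)&(H<25)&(V>90)
print("tray outer",rect(~wood,"top",.012,b(238,285,312,395)))
print("stand top",rect((S<60)&(V>90),"top",.036,b(395,230,495,380)))
print("spacer",rect((S<60)&(V>110),"top",.029,b(550,282,600,365)))
print("pad",rect(V<75,"top",.008,b(540,270,610,375)))
print("dial",rect((V>135)&(S<90),"top",.115,b(430,272,468,306)), onz("top",(449*.7,290*.7),.115))
print("blue",rect((H>95)&(H<135)&(S>60),"top",.056,b(430,320,460,350)))
E
```

```text
tray lining z6..12 ((519.8895263671875, 266.0301513671875), (142.748779296875, 75.48843383789062), 4.227492332458496)
tray outer ((518.7871704101562, 264.62042236328125), (158.0204315185547, 90.57742309570312), 4.151630878448486)
stand top ((579.8112182617188, -27.37442398071289), (112.39431762695312, 214.7935791015625), 86.01158142089844)
spacer ((552.7713623046875, -248.58050537109375), (19.466047286987305, 94.94407653808594), 86.67691802978516)
pad ((547.5779418945312, -254.35861206054688), (89.40711212158203, 157.46356201171875), 88.32982635498047)
dial ((585.1500244140625, -27.165231704711914), (57.44352340698242, 54.23087692260742), 89.01141357421875) [ 0.5813 -0.0288  0.115 ]
blue ((518.614990234375, -22.872753143310547), (16.630523681640625, 21.86932945251465), 88.87799835205078)
```

```bash
cat >> h.py <<'E'
from scipy.spatial.transform import Rotation as Ro
def Rt(deg): # tool down, tool y axis at world angle deg
    a=np.radians(deg);y=np.array([np.cos(a),np.sin(a),0]);z=np.array([0,0,-1.]);return np.c_[np.cross(y,z),y,z]
def go(p,deg):
    s=bot.read_state();R=np.array(s["tcp_rot"])
    print("GO mm",(R.T@(np.array(p)-s["position"])*1000).round(1),"deg",Ro.from_matrix(R.T@Rt(deg)).as_rotvec(degrees=True).round(2),"t",s["time_s"])
E
python3 -c "
from h import *
go((.575,-.027,.20),86)"
```

```text
GO mm [-557.6 -480.9   22.4] deg [ -0.09  -0.03 -13.12] t 0.15
```

```bash
python3 -m jog '[[[-557.6,-480.9,22.4],[0,0,-13.12],0],[[-557.6,-480.9,22.4],[0,0,-13.12],0],[[-557.6,-480.9,22.4],[0,0,-13.12],0],[[-557.6,-480.9,22.4],[0,0,-13.12],0],[[-557.6,-480.9,22.4],[0,0,-13.12],0],[[-557.6,-480.9,22.4],[0,0,-13.12],0],[[-557.6,-480.9,22.4],[0,0,-13.12],0],[[-557.6,-480.9,22.4],[0,0,-13.12],0],[[-557.6,-480.9,22.4],[0,0,-13.12],0],[[-557.6,-480.9,22.4],[0,0,-13.12],0],[[-557.6,-480.9,22.4],[0,0,-13.12],0],[[-557.6,-480.9,22.4],[0,0,-13.12],0]]'; python3 -c "
from h import *
go((.575,-.027,.20),86)"
```

```text
time_s: 1.15
position: [0.4498, 0.1725, 0.2073]
tcp_rot: [[-0.998, 0.07, -0.0], [0.07, 0.998, 0.0], [0.0, 0.0, -1.0]]
force: [0.6, 1.0, -0.2]
opening: 0.999
GO mm [-138.8 -190.3    7.3] deg [ 0.01 -0.01 -0.01] t 1.15
```

```bash
python3 -m jog '[[[-138.8,-190.3,7.3],[0,0,0],0],[[-138.8,-190.3,7.3],[0,0,0],0],[[-138.8,-190.3,7.3],[0,0,0],0],[[-138.8,-190.3,7.3],[0,0,0],0],[[-138.8,-190.3,7.3],[0,0,0],0],[[-138.8,-190.3,7.3],[0,0,0],0],[[-138.8,-190.3,7.3],[0,0,0],0],[[-138.8,-190.3,7.3],[0,0,0],0]]'
python3 - <<'E'
from h import *
s=bot.read_state();im=vision.capture("wrist");np.save("pics/w1.npy",im)
import pickle;pickle.dump(s,open("pics/w1.pkl","wb"))
cv2.imwrite("pics/w1.png",cv2.resize(im,(800,600),interpolation=cv2.INTER_CUBIC)[...,::-1])
print(s["position"],s["force"],proj("wrist",(.583,-.028,.115),s))
E
```

```text
time_s: 1.82
position: [0.5748, -0.0266, 0.1995]
tcp_rot: [[-0.997, 0.073, -0.001], [0.073, 0.997, 0.0], [0.001, 0.0, -1.0]]
force: [-0.4, 0.2, 0.5]
opening: 1.0
[ 0.5748 -0.0266  0.1995] [-0.382   0.1897  0.5404] [281.8958 221.1496]
```

View pics/w1.png

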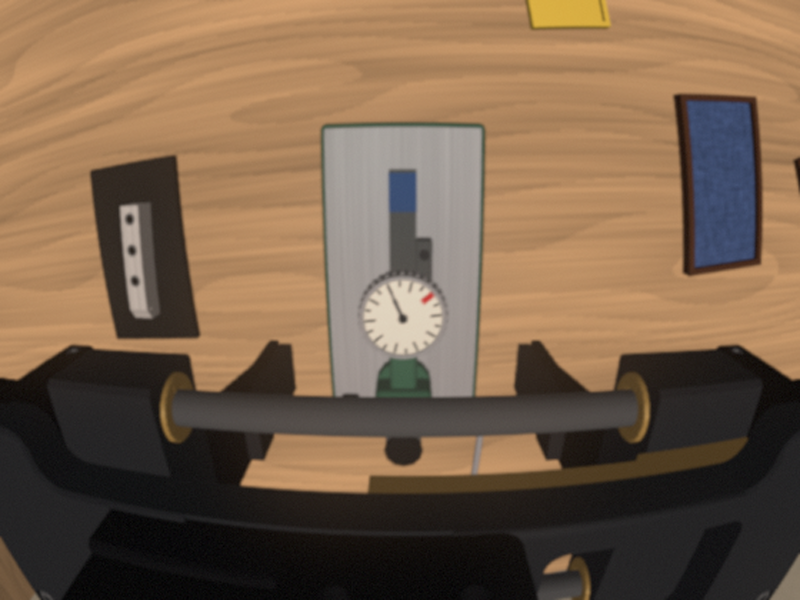

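Wrist view (800×600): dial at (402,316), needle tip at about (388,287), red mark at about (428,297). So the rim has to turn about 80° counter-clockwise. The spacer (bevel towards the bottom, i.e. +x), the stop at (424,250) and the tray are all visible too.

```bash
cat >> h.py <<'E'
def dial(im,s,c0,z=.115,out=None):
    # rectified top view of the dial: 10 px/mm, world x right, y up
    n=300;g=np.mgrid[0:2*n,0:2*n]
    X=c0[0]+(g[1]-n)/1e4;Y=c0[1]-(g[0]-n)/1e4
    i=vision.camera_info("wrist");K=i["intrinsics"];M=np.array(i["mount"]);R=np.array(s["tcp_rot"])
    P=np.stack([X,Y,np.full_like(X,z)],-1)-s["position"]
    c=(P@R-M[:3,3])@M[:3,:3];h=np.hypot(c[...,0],c[...,1]);r=np.arctan2(h,-c[...,2])/np.maximum(h,1e-9)
    u=(c[...,0]*r*K[0,0]+K[0,2]).astype(np.float32);v=(-c[...,1]*r*K[1,1]+K[1,2]).astype(np.float32)
    t=cv2.remap(im,u,v,cv2.INTER_CUBIC)
    if out: cv2.imwrite(out,t[...,::-1])
    hs=cv2.cvtColor(t,cv2.COLOR_RGB2HSV).astype(int);H,S,V=hs[...,0],hs[...,1],hs[...,2]
    face=((V>140)&(S<80)).astype(np.uint8);face=cv2.morphologyEx(face,cv2.MORPH_CLOSE,np.ones((41,41)))
    cs,_=cv2.findContours(face,cv2.RETR_EXTERNAL,cv2.CHAIN_APPROX_NONE);cc=max(cs,key=cv2.contourArea)
    (ex,ey),ax,_=cv2.fitEllipse(cc)
    W=lambda x,y:np.array([c0[0]+(x-n)/1e4,c0[1]-(y-n)/1e4])
    yy,xx=g;rr=np.hypot(xx-ex,yy-ey)
    red=((H<8)|(H>172))&(S>110)&(rr<230);
    ra=np.degrees(np.arctan2(-(yy[red].mean()-ey),xx[red].mean()-ex))
    # needle: darkest radial line 5..15 mm
    a=np.radians(np.arange(0,360,.5));rad=np.arange(60,140,2)
    pr=V[(ey-np.outer(np.sin(a),rad)).astype(int),(ex+np.outer(np.cos(a),rad)).astype(int)].mean(1)
    k=np.argmin(pr);w=np.arange(k-16,k+17);q=np.clip(np.median(pr)-20-pr[w%720],0,None);na=(w*q).sum()/q.sum()*.5
    print("face centre",W(ex,ey),"axes",np.array(ax)/10,"red",ra.round(1),red.sum(),"needle",round(na,1),"needle-red",round((na-ra+180)%360-180,1))
    return W(ex,ey)
E
python3 - <<'E'
from h import *
import pickle
im=np.load("pics/w1.npy");s=pickle.load(open("pics/w1.pkl","rb"))
dial(im,s,(.583,-.028),.115,"pics/d1.png")
h=cv2.cvtColor(im,cv2.COLOR_RGB2HSV);H,S,V=[h[...,k].astype(int) for k in range(3)]
def b(*a): return [int(x*.7) for x in a]
bl=(H>95)&(H<135)&(S>60)
print("blue",rect(bl,"wrist",.056,b(380,160,425,220),s))
print("stand top, 3 sides", rect((S<60)&(V>90),"wrist",.036,b(315,115,492,400),s))
print("lining",rect(bl,"wrist",.007,b(670,90,770,275),s))
print("spacer top",rect((S<60)&(V>150),"wrist",.029,b(110,195,165,322),s))
for p in ((390,170),(416,170),(389,212),(416,212),(416,238),(431,238)): print(p,onz("wrist",np.array(p)*.7,.056 if p[1]<230 else .05,s))
E
```

```text
face centre [ 0.5835 -0.0282] axes [66.6332 72.7558] red 125.5 1878 needle 202.0 needle-red 76.5
blue ((517.9252319335938, -23.677324295043945), (16.028772354125977, 25.593643188476562), 85.72084045410156)
stand top, 3 sides ((574.711669921875, -27.539623260498047), (113.07367706298828, 208.44802856445312), 86.02490997314453)
lining ((518.9999389648438, 268.1376647949219), (148.9833221435547, 77.47578430175781), 3.9746625423431396)
spacer top ((551.0831298828125, -250.31129455566406), (18.519752502441406, 94.25529479980469), 84.84898376464844)
(390, 170) [ 0.5027 -0.0305  0.056 ]
(416, 170) [ 0.504  -0.0136  0.056 ]
(389, 212) [ 0.5304 -0.0333  0.056 ]
(416, 212) [ 0.5317 -0.0155  0.056 ]
(416, 238) [ 0.5502 -0.0167  0.05  ]
(431, 238) [ 0.5509 -0.0065  0.05  ]
```

View pics/d1.png

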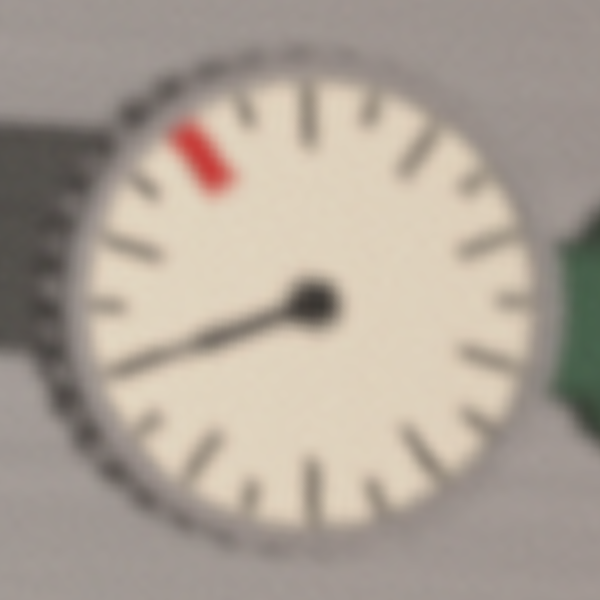

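The rectified dial gives hub (314,303), red mark (200,158) and needle tip (112,373) in pixels. The needle is at about 199° and the red mark at about 128°, so the turn needed is about 71° counter-clockwise. Dial centre is about (0.584, -0.0283). My face-ellipse fit failed (66 by 73 mm), so I'll use the hub as the centre instead.

```bash
python3 - <<'E'
t=open("h.py").read()
a=t.index("    face=((V>140)");b=t.index("    W=lambda")
t=t[:a]+'''    yy,xx=g;d=((V<95)&(np.hypot(xx-n,yy-n)<60)).astype(np.uint8);d=cv2.morphologyEx(d,cv2.MORPH_OPEN,np.ones((25,25)))
    m=cv2.moments(d);ex,ey=m["m10"]/m["m00"],m["m01"]/m["m00"];ax=(0,0)
'''+t[b:]
open("h.py","w").write(t)
E
python3 - <<'E'
from h import *
import pickle
im=np.load("pics/w1.npy");s=pickle.load(open("pics/w1.pkl","rb"))
c=dial(im,s,(.583,-.028))
go((.5842,-.0283,.1995),50);go((.5842,-.0283,.099),50)
E
```

```text
Traceback (most recent call last):
  File "h.py", line 45, in dial
    m=cv2.moments(d);ex,ey=m["m10"]/m["m00"],m["m01"]/m["m00"];ax=(0,0)
                           ~~~~~~~~^~~~~~~~~
ZeroDivisionError: float division by zero
```

```bash
sed -i 's/V<95)&/V<125)\&/; s/np.ones((25,25))/np.ones((19,19))/' h.py
python3 - <<'E'
from h import *
import pickle
im=np.load("pics/w1.npy");s=pickle.load(open("pics/w1.pkl","rb"))
c=dial(im,s,(.583,-.028))
go((.5842,-.0283,.1995),50);go((.5842,-.0283,.099),50)
E
```

```text
face centre [ 0.5841 -0.0284] axes [0. 0.] red 126.8 1878 needle 199.7 needle-red 72.9
GO mm [-10.7  -2.3  -0.1] deg [ 0.01 -0.13 35.92] t 1.8667
GO mm [-10.9  -2.4 100.4] deg [ 0.01 -0.13 35.92] t 1.8667
```

```bash
python3 -m jog '[[[-10.8,-2.3,0],[0,0,7],0.25],[[-10.8,-2.3,0],[0,0,14],0.25],[[-10.8,-2.3,10],[0,0,21],0.25],[[-10.8,-2.3,20],[0,0,28],0.25],[[-10.8,-2.3,30],[0,0,36],0.25],[[-10.8,-2.3,45],[0,0,36],0.25],[[-10.8,-2.3,60],[0,0,36],0.25],[[-10.8,-2.3,75],[0,0,36],0.25],[[-10.8,-2.3,90],[0,0,36],0.25],[[-10.8,-2.3,100],[0,0,36],0.25],[[-10.8,-2.3,100],[0,0,36],0.25]]'
python3 - <<'E'
from h import *
s=bot.read_state();im=vision.capture("wrist")
dial(im,s,(.584,-.0283),.115)
cv2.imwrite("pics/w2.png",im[...,::-1]);go((.5842,-.0283,.099),50)
E
```

```text
time_s: 2.78
position: [0.5826, -0.0263, 0.0981]
tcp_rot: [[-0.767, 0.641, -0.005], [0.641, 0.767, 0.001], [0.005, -0.002, -1.0]]
force: [-0.9, 0.7, 0.4]
opening: 0.75
face centre [ 0.5859 -0.0304] axes [0. 0.] red 127.7 2123 needle 48.7 needle-red -79.1
GO mm [-1.5 -0.8  0.2] deg [-0.08 -0.17  0.08] t 2.8333
```

View pics/w2.png

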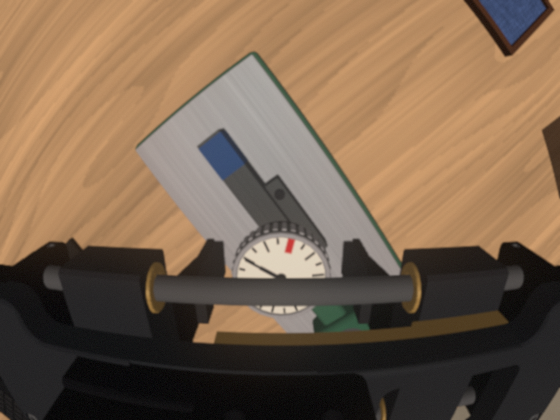

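Wrist view: the fingers straddle the dial (rim 235–328, finger inner faces at about 222 and 345), centred to about 1 mm. Next I close on the rim.

```bash
python3 -m jog '[[[-0.7,0,0],[0,0,0],0.3],[[-0.7,0,0],[0,0,0],0.34],[[-0.7,0,0],[0,0,0],0.38],[[-0.7,0,0],[0,0,0],0.42],[[-0.7,0,0],[0,0,0],0.46],[[-0.7,0,0],[0,0,0],0.5],[[-0.7,0,0],[0,0,0],0.5],[[-0.7,0,0],[0,0,0],0.5]]'; python3 -c "
from h import *
s=bot.read_state();print(s['position'],s['force'],s['moment'],s['opening'])"
```

```text
time_s: 3.5
position: [0.5851, -0.0297, 0.1007]
tcp_rot: [[-0.766, 0.642, -0.001], [0.642, 0.766, -0.002], [-0.0, -0.002, -1.0]]
force: [-3.1, -4.0, 4.3]
opening: 0.564
[ 0.5851 -0.0297  0.1007] [-3.067  -3.9889  4.3247] [-0.8234  0.5795  0.0239] 0.5641122877455886
```

```bash
python3 -m jog '[[[0,-0.5,0],[0,0,0],0.5],[[0,-0.5,0],[0,0,-7],0.5],[[0,-0.5,0],[0,0,-14],0.5],[[0,-0.5,0],[0,0,-21],0.5],[[0,-0.5,0],[0,0,-28],0.5],[[0,-0.5,0],[0,0,-35],0.5],[[0,-0.5,0],[0,0,-42],0.5],[[0,-0.5,0],[0,0,-49],0.5],[[0,-0.5,0],[0,0,-56],0.5],[[0,-0.5,0],[0,0,-63],0.5],[[0,-0.5,0],[0,0,-70],0.5],[[0,-0.5,0],[0,0,-72],0.5]]';python3 -m jog '[[[0,0,0],[0,0,0],0.5],[[0,0,0],[0,0,0],0.5],[[0,0,0],[0,0,0],0.5]]'; python3 -c "
from h import *
s=bot.read_state();print(s['position'],s['force'],s['moment'],s['opening'])
im=vision.capture('wrist');dial(im,s,(.585,-.029),.115,'pics/d3.png')"
```

```text
time_s: 4.5
position: [0.5853, -0.0279, 0.1007]
tcp_rot: [[-0.846, -0.533, 0.0], [-0.533, 0.846, 0.002], [-0.001, 0.001, -1.0]]
force: [-2.7, 2.5, 5.8]
opening: 0.565
time_s: 4.75
position: [0.5853, -0.0279, 0.1007]
tcp_rot: [[-0.848, -0.529, 0.0], [-0.529, 0.848, 0.002], [-0.001, 0.001, -1.0]]
force: [-2.8, 1.3, 5.0]
opening: 0.566
[ 0.5853 -0.0279  0.1007] [-2.8256  1.2649  5.0259] [0.1388 0.3128 0.0406] 0.5663808810623909
face centre [ 0.5849 -0.028 ] axes [0. 0.] red -161.2 2235 needle 31.0 needle-red -167.8
```

View pics/d3.png

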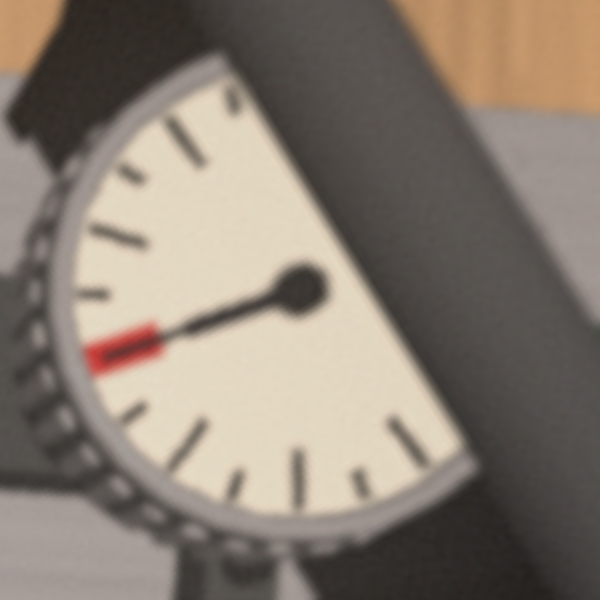

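The needle now lies centrally over the red mark: mark centre (126,349), needle passing through about (126,349). I release and rise.

```bash
python3 -m jog '[[[0,0,0],[0,0,0],0.38],[[0,0,0],[0,0,0],0.3],[[0,0,0],[0,0,0],0.25],[[0,0,-15],[0,0,0],0.2],[[0,0,-45],[0,0,0],0.2],[[0,0,-75],[0,0,0],0.2],[[0,0,-100],[0,0,0],0.2],[[0,0,-100],[0,0,36],0.2],[[0,0,-100],[0,0,36],0.2],[[0,0,-100],[0,0,36],0.2],[[0,0,-100],[0,0,36],0.2],[[0,0,-100],[0,0,36],0.2]]'; python3 -c "
from h import *
import pickle
s=bot.read_state();im=vision.capture('wrist');np.save('pics/w4.npy',im);pickle.dump(s,open('pics/w4.pkl','wb'))
c=dial(im,s,(.585,-.029),.115,'pics/d4.png');print(s['position'],s['force'],s['opening'])
h=cv2.cvtColor(im,cv2.COLOR_RGB2HSV);H,S,V=[h[...,k].astype(int) for k in range(3)]
bl=(H>95)&(H<135)&(S>60)
q=proj('wrist',(.518,-.024,.056),s).astype(int);print(q)
print('blue',rect(bl,'wrist',.056,[q[0]-30,q[1]-30,q[0]+30,q[1]+30],s))
cv2.imwrite('pics/w4.png',cv2.resize(im,(800,600),interpolation=cv2.INTER_CUBIC)[...,::-1])
go((.518,-.0245,.15),86)
"
```

```text
time_s: 5.8
position: [0.5854, -0.0289, 0.1999]
tcp_rot: [[-0.997, 0.073, 0.0], [0.073, 0.997, 0.001], [-0.0, 0.001, -1.0]]
force: [0.0, -0.0, 0.0]
opening: 0.799
face centre [ 0.5844 -0.0288] axes [0. 0.] red -163.1 1520 needle 199.0 needle-red 2.0
[ 0.5854 -0.0289  0.1999] [ 0.0101 -0.0262  0.0328] 0.7994903232817682
[282 123]
blue ((518.4310913085938, -23.280200958251953), (15.9610013961792, 25.533958435058594), 85.79198455810547)
GO mm [67.5 -0.9 49.8] deg [ 0.04  0.   -0.42] t 5.85
```

View pics/w4.png

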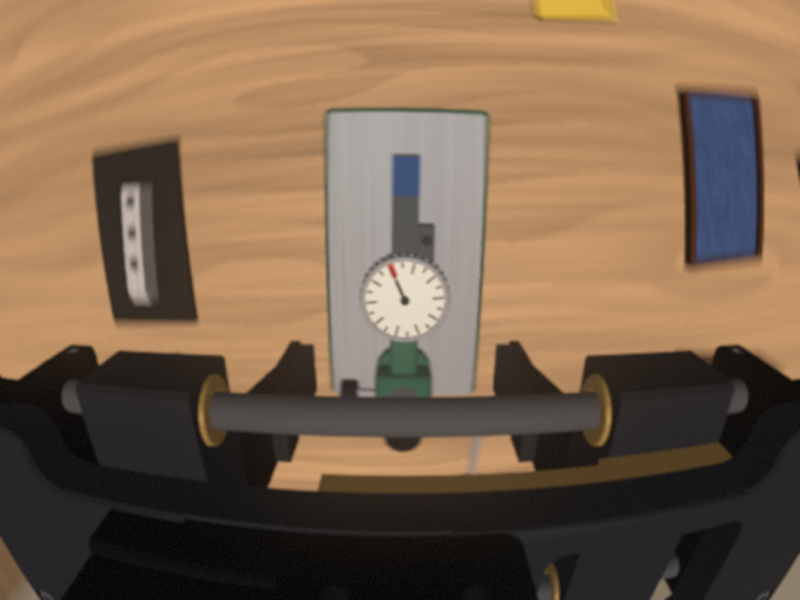

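Wrist view: the red mark sits under the needle at (392,271), forces are zero and the bar is undisturbed (blue end at (406,175)). Next, gripping the master at its blue end.

```bash
python3 -c "
from h import *
go((.513,-.0232,.0395),85.9)"
```

```text
GO mm [ 72.6  -0.1 160.3] deg [ 0.04  0.   -0.32] t 5.85
```

```bash
python3 -m jog '[[[40,0,0],[0,0,-0.3],0.4],[[72.6,0,10],[0,0,-0.3],0.5],[[72.6,0,40],[0,0,-0.3],0.55],[[72.6,0,70],[0,0,-0.3],0.55],[[72.6,0,100],[0,0,-0.3],0.55],[[72.6,0,125],[0,0,-0.3],0.55],[[72.6,0,145],[0,0,-0.3],0.55],[[72.6,0,155],[0,0,-0.3],0.55],[[72.6,0,160],[0,0,-0.3],0.55],[[72.6,0,160],[0,0,-0.3],0.55],[[72.6,0,160],[0,0,-0.3],0.55],[[72.6,0,160],[0,0,-0.3],0.55]]'; python3 -c "
from h import *
s=bot.read_state();im=vision.capture('wrist')
cv2.imwrite('pics/w5.png',im[...,::-1]);go((.513,-.0232,.0395),85.9)
print(s['force'],s['opening'])"
```

```text
time_s: 6.85
position: [0.5138, -0.0244, 0.0411]
tcp_rot: [[-0.998, 0.061, 0.002], [0.061, 0.998, -0.001], [-0.002, -0.0, -1.0]]
force: [1.0, -0.8, 0.6]
opening: 0.45
GO mm [0.9 1.1 1.7] deg [-0.03  0.15  0.61] t 6.9
[ 1.0128 -0.8045  0.5505] 0.44951171749302504
```

View pics/w5.png

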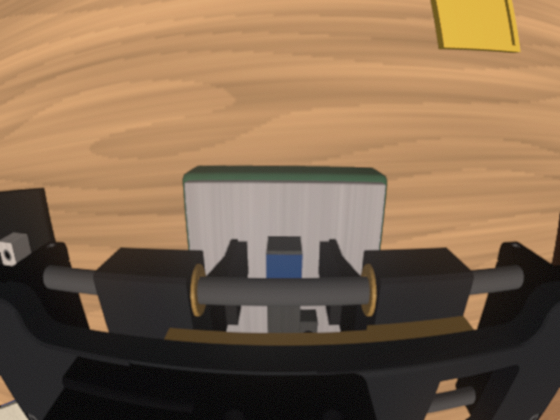

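Wrist view: the blue end (267–302 px, mid 284) is centred between the fingers (about 247–320). I close and read the forces.

```bash
python3 -m jog '[[[0.5,0,1],[0,0,0.5],0.62],[[0.5,0,1],[0,0,0.5],0.68],[[0.5,0,1],[0,0,0.5],0.73],[[0.5,0,1],[0,0,0.5],0.77],[[0.5,0,1],[0,0,0.5],0.81],[[0.5,0,1],[0,0,0.5],0.85],[[0.5,0,1],[0,0,0.5],0.85],[[0.5,0,1],[0,0,0.5],0.85],[[0.5,0,1],[0,0,0.5],0.85]]'
```

```text
time_s: 7.65
position: [0.5124, -0.0241, 0.0392]
tcp_rot: [[-0.998, 0.07, 0.0], [0.07, 0.998, 0.0], [-0.0, 0.0, -1.0]]
force: [-0.2, 0.8, 1.8]
opening: 0.202
```

```bash
python3 -m jog '[[[3,-0.3,0],[0,0,0],0.85],[[8,-0.5,0],[0,0,0],0.85],[[15,-0.5,0],[0,0,0],0.85],[[22,-0.5,0],[0,0,0],0.85],[[29,-0.5,0],[0,0,0],0.85],[[36,-0.5,0],[0,0,0],0.85],[[44,-0.5,0],[0,0,0],0.85],[[52,-0.5,0],[0,0,0],0.85],[[60,-0.5,0],[0,0,0],0.85],[[68,-0.5,0],[0,0,0],0.85],[[68,-0.5,0],[0,0,0],0.85]]'; python3 -m jog '[[[0,0,-5],[0,0,0],0.85],[[0,0,-15],[0,0,0],0.85],[[0,0,-30],[0,0,0],0.85],[[0,0,-50],[0,0,0],0.85],[[0,0,-65],[0,0,0],0.85],[[0,0,-65],[0,0,0],0.85]]'
python3 - <<'E'
from h import *
s=bot.read_state();im=vision.capture("wrist");t=vision.capture("top");np.save("pics/t6.npy",t)
h=cv2.cvtColor(t,cv2.COLOR_RGB2HSV);H,S,V=[h[...,k].astype(int) for k in range(3)]
cv2.imwrite("pics/w6.png",np.hstack([im,])[...,::-1]);print(s["force"],s["moment"])
for L in ((.519,.2665),): go((L[0],L[1],.12),94.1)
E
```

```text
time_s: 8.57
position: [0.4413, -0.0192, 0.0391]
tcp_rot: [[-0.998, 0.07, -0.004], [0.07, 0.998, 0.001], [0.004, 0.001, -1.0]]
force: [-2.9, -1.3, 4.5]
opening: 0.204
time_s: 9.07
position: [0.4453, -0.02, 0.106]
tcp_rot: [[-0.998, 0.07, 0.003], [0.07, 0.998, -0.001], [-0.003, -0.001, -1.0]]
force: [-0.4, -0.5, -1.7]
opening: 0.204
[-0.4099 -0.4857 -1.6814] [-0.0277  0.1118  0.0289]
GO mm [-54.7 290.7 -15.9] deg [ 0.   -0.01 -8.1 ] t 9.1667
```

View pics/w6.png

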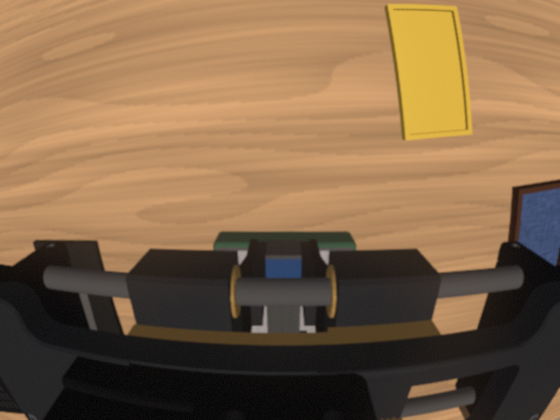

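Wrist view: the blue end is held squarely between the fingers. Next I carry it to the tray.

```bash
python3 -c "
from h import *
go((.4776,.2635,.106),94.1)"
```

```text
GO mm [-13.6 284.9  -1.9] deg [ 0.   -0.01 -8.1 ] t 9.1667
```

```bash
python3 -m jog '[[[0,10,0],[0,0,0],0.85],[[0,35,0],[0,0,0],0.85],[[0,70,0],[0,0,0],0.85],[[-13.6,105,0],[0,0,-4],0.85],[[-13.6,140,0],[0,0,-8.1],0.85],[[-13.6,175,0],[0,0,-8.1],0.85],[[-13.6,210,0],[0,0,-8.1],0.85],[[-13.6,240,0],[0,0,-8.1],0.85],[[-13.6,265,0],[0,0,-8.1],0.85],[[-13.6,280,0],[0,0,-8.1],0.85],[[-13.6,284.9,0],[0,0,-8.1],0.85],[[-13.6,284.9,0],[0,0,-8.1],0.85]]'; python3 -m jog '[[[0,0,10],[0,0,0],0.85],[[0,0,30],[0,0,0],0.85],[[0,0,50],[0,0,0],0.85],[[0,0,70],[0,0,0],0.85],[[0,0,78],[0,0,0],0.85],[[0,0,78],[0,0,0],0.85],[[0,0,78],[0,0,0],0.85]]';python3 - <<'E'
from h import *
s=bot.read_state();im=vision.capture("side")
q=proj("side",(.52,.266,.03));print(q,s["force"],s["moment"]);x,y=q.astype(int)
c=im[y-60:y+60,x-80:x+80];cv2.imwrite("pics/s7.png",cv2.resize(c,None,fx=5,fy=5,interpolation=cv2.INTER_CUBIC)[...,::-1])
go((.4776,.2635,.0095),94.1)
E
```

```text
time_s: 10.17
position: [0.4766, 0.2646, 0.1026]
tcp_rot: [[-0.997, -0.074, -0.003], [-0.074, 0.997, -0.001], [0.003, -0.001, -1.0]]
force: [0.3, 0.8, -2.0]
opening: 0.204
time_s: 10.75
position: [0.4776, 0.2624, 0.0255]
tcp_rot: [[-0.998, -0.07, -0.002], [-0.07, 0.998, -0.001], [0.002, -0.0, -1.0]]
force: [-0.0, 0.7, -2.1]
opening: 0.205
[218.5144 194.3475] [-0.0174  0.6599 -2.0886] [0.0391 0.1364 0.0087]
GO mm [ 0.7  0.8 16.8] deg [-0.    0.01 -0.07] t 10.8
```

View pics/s7.png

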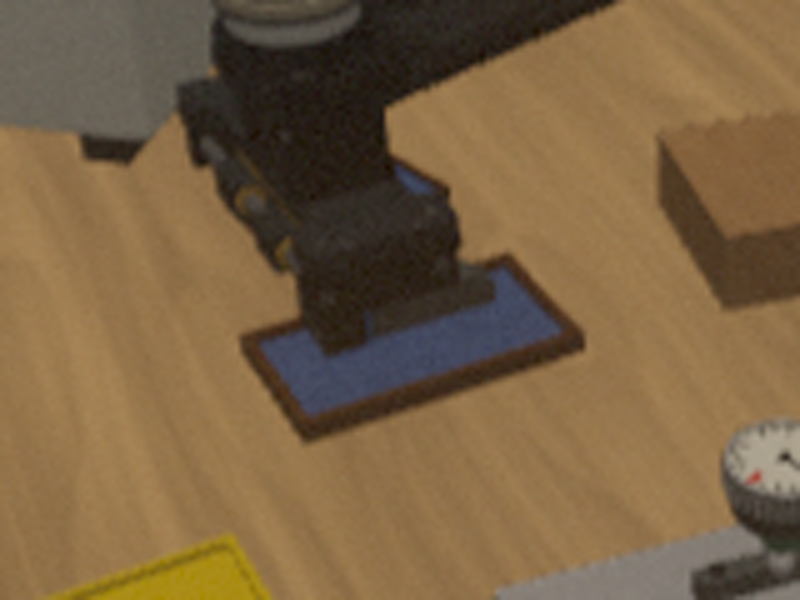

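Side crop: the bar is over the lined tray, level, parallel and roughly centred. I lower it slowly until it touches.

```bash
python3 -m jog '[[[0.5,0.5,5],[0,0,0],0.85],[[0.5,0.5,10],[0,0,0],0.85],[[0.5,0.5,13],[0,0,0],0.85],[[0.5,0.5,15],[0,0,0],0.85],[[0.5,0.5,16],[0,0,0],0.85],[[0.5,0.5,16],[0,0,0],0.85],[[0.5,0.5,16],[0,0,0],0.85]]'
```

```text
time_s: 11.38
position: [0.4774, 0.2639, 0.0101]
tcp_rot: [[-0.997, -0.071, 0.0], [-0.071, 0.997, 0.0], [-0.0, 0.0, -1.0]]
force: [-0.5, 0.7, -2.8]
opening: 0.201
```

```bash
python3 -m jog '[[[0,0,0.5],[0,0,0],0.85],[[0,0,1],[0,0,0],0.85],[[0,0,1],[0,0,0],0.85]]'; python3 -m jog '[[[0,0,0.5],[0,0,0],0.85],[[0,0,1],[0,0,0],0.85],[[0,0,1],[0,0,0],0.85]]'
```

```text
time_s: 11.63
position: [0.4775, 0.2639, 0.0092]
tcp_rot: [[-0.997, -0.071, 0.0], [-0.071, 0.997, 0.0], [-0.0, 0.0, -1.0]]
force: [-1.0, 0.1, -1.6]
opening: 0.206
time_s: 11.88
position: [0.4776, 0.2639, 0.0092]
tcp_rot: [[-0.997, -0.071, 0.001], [-0.071, 0.997, 0.0], [-0.001, 0.0, -1.0]]
force: [-1.4, -0.9, 7.1]
opening: 0.201
```

```bash
python3 -m jog '[[[0,0,-0.7],[0,0,0],0.85],[[0,0,-0.7],[0,0,0],0.76],[[0,0,-0.7],[0,0,0],0.7],[[0,0,-0.7],[0,0,0],0.62],[[0,0,-0.7],[0,0,0],0.6],[[0,0,-15],[0,0,0],0.6],[[0,0,-50],[0,0,0],0.5],[[0,0,-90],[0,0,0],0.5],[[0,0,-130],[0,0,0],0.5],[[0,0,-160],[0,0,0],0.5],[[0,0,-160],[0,0,0],0.5]]';python3 - <<'E'
from h import *
import pickle
s=bot.read_state();im=vision.capture("wrist");np.save("pics/w8.npy",im);pickle.dump(s,open("pics/w8.pkl","wb"))
t=vision.capture("top");np.save("pics/t8.npy",t)
def b(*a): return [int(x*.7) for x in a]
for n,I,st in (("top",t,None),("wrist",im,s)):
    h=cv2.cvtColor(I,cv2.COLOR_RGB2HSV);H,S,V=[h[...,k].astype(int) for k in range(3)]
    bl=(H>95)&(H<135)&(S>60)
    if n=="top":
        print("painted+lining",rect(bl,n,.008,b(238,285,312,395)))
        print("steel",rect((S<50)&(V>40),n,.026,b(250,298,300,380)))
p=[proj("wrist",(x,y,.012),s) for x in (.44,.6) for y in (.22,.31)];print(np.array(p))
T=t[190:285,160:225];cv2.imwrite("pics/t8.png",cv2.resize(T,None,fx=6,fy=6,interpolation=cv2.INTER_CUBIC)[...,::-1])
E
```

```text
time_s: 12.8
position: [0.4816, 0.2653, 0.1744]
tcp_rot: [[-0.997, -0.072, 0.013], [-0.072, 0.997, 0.004], [-0.013, 0.003, -1.0]]
force: [0.1, 1.0, 0.9]
opening: 0.5
painted+lining ((467.36737060546875, 240.33221435546875), (35.354373931884766, 32.48863983154297), 4.818992614746094)
steel ((522.303466796875, 262.20074462890625), (142.06924438476562, 82.87600708007812), 1.8086148500442505)
[[240.3022 143.6253]
 [329.6029 149.9059]
 [236.3066 283.6701]
 [313.6523 288.4919]]
```

View pics/t8.png

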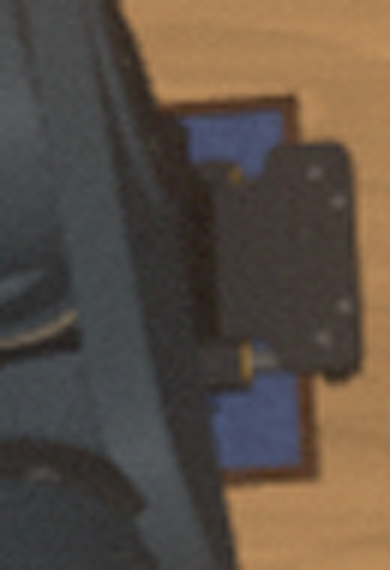

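The top crop is blocked by the arm (11 pictures viewed). I'll check the tray numerically once the arm has moved away. Next, the spacer.

```bash
python3 -c "
from h import *
go((.60,-.25,.18),86)"
```

```text
GO mm [ -84.9 -521.5  -10.7] deg [0.06 0.19 8.09] t 12.9
```

```bash
python3 -m jog '[[[0,-20,-15],[0,0,0],0.4],[[-5,-60,-20],[0,0,2],0.4],[[-10,-100,-20],[0,0,4],0.4],[[-20,-140,-20],[0,0,6],0.4],[[-30,-180,-20],[0,0,8],0.4],[[-40,-220,-20],[0,0,8],0.4],[[-50,-260,-20],[0,0,8],0.4],[[-60,-300,-20],[0,0,8],0.4],[[-70,-340,-20],[0,0,8],0.4],[[-80,-380,-20],[0,0,8],0.4],[[-85,-420,-20],[0,0,8],0.4],[[-85,-460,-20],[0,0,8],0.4]]'; python3 -m jog '[[[0,-30,0],[0,0,0],0.4],[[0,-55,5],[0,0,0],0.4],[[0,-62,8],[0,0,0],0.4],[[0,-62,8],[0,0,0],0.4],[[0,-62,8],[0,0,0],0.4]]';python3 - <<'E'
from h import *
import pickle
t=vision.capture("top");np.save("pics/t9.npy",t)
s=bot.read_state();im=vision.capture("wrist");np.save("pics/w9.npy",im);pickle.dump(s,open("pics/w9.pkl","wb"))
print(s["position"],s["time_s"])
def b(*a): return [int(x*.7) for x in a]
h=cv2.cvtColor(t,cv2.COLOR_RGB2HSV);H,S,V=[h[...,k].astype(int) for k in range(3)]
print("tray",rect(~((S>90)&(H>8)&(H<25)&(V>90)),"top",.012,b(238,285,312,395)))
bx=b(252,302,298,380);bl=(H>95)&(H<135)&(S>60)
print("steel part",rect(~bl&(V<90),"top",.026,bx))
h=cv2.cvtColor(im,cv2.COLOR_RGB2HSV);H,S,V=[h[...,k].astype(int) for k in range(3)]
q=proj("wrist",(.551,-.2495,.029),s).astype(int);print(q)
for v in (140,160,180): print("spacer",v,rect((S<60)&(V>v),"wrist",.029,[q[0]-45,q[1]-70,q[0]+45,q[1]+70],s))
g=cv2.cvtColor(im,cv2.COLOR_RGB2GRAY)[q[1]-70:q[1]+70,q[0]-45:q[0]+45]
cv2.imwrite("pics/w9c.png",cv2.resize(im[q[1]-75:q[1]+75,q[0]-100:q[0]+100],None,fx=4,fy=4,interpolation=cv2.INTER_CUBIC)[...,::-1])
cv2.imwrite("pics/t9c.png",cv2.resize(t[205:280,160:225],None,fx=7,fy=7,interpolation=cv2.INTER_CUBIC)[...,::-1])
E
```

```text
time_s: 13.9
position: [0.5948, -0.1906, 0.1853]
tcp_rot: [[-0.998, 0.068, -0.003], [0.068, 0.998, 0.002], [0.003, 0.002, -1.0]]
force: [0.3, 0.8, -0.2]
opening: 0.599
time_s: 14.32
position: [0.5895, -0.2495, 0.1779]
tcp_rot: [[-0.998, 0.069, -0.004], [0.069, 0.998, 0.003], [0.004, 0.003, -1.0]]
force: [-0.0, 0.6, 0.6]
opening: 0.601
[ 0.59   -0.2489  0.1787] 14.3667
tray ((519.2049560546875, 265.15869140625), (149.65438842773438, 82.09246826171875), 4.194462776184082)
steel part ((526.8231201171875, 265.06243896484375), (75.06880187988281, 19.15239715576172), 6.214452266693115)
[279 153]
spacer 140 ((552.2532958984375, -250.6853790283203), (18.82941246032715, 96.127685546875), 83.80064392089844)
spacer 160 ((552.2722778320312, -250.69757080078125), (18.428560256958008, 96.09182739257812), 83.78275299072266)
spacer 180 ((552.2281494140625, -250.70828247070312), (17.405637741088867, 95.47301483154297), 83.72235870361328)
```

Run:
```python
from h import *
import pickle
im=np.load("pics/w9.npy");s=pickle.load(open("pics/w9.pkl","rb"))
g=cv2.cvtColor(im,cv2.COLOR_RGB2GRAY).astype(float);h=cv2.cvtColor(im,cv2.COLOR_RGB2HSV)
print(g[153,255:305:3].astype(int), h[153,255:305:3,1])
L=[];R=[]
for x in np.arange(.512,.586,.004):
    y=np.arange(-.285,-.215,.00025);v=np.array([g[int(round(p[1])),int(round(p[0]))] for p in (proj("wrist",(x,yy,.029),s) for yy in y)])
    k=np.where(v>105)[0];L.append((x,y[k[0]]));R.append((x,y[k[-1]]))
for A in (L,R):
    A=np.array(A);f=np.polyfit(A[:,0],A[:,1],1);print(np.degrees(np.arctan(f[0])),np.polyval(f,.51),np.std(A[:,1]-np.polyval(f,A[:,0])))
d=np.array([np.cos(np.radians(-6)),np.sin(np.radians(-6))])
print([(round(l),int(g[tuple(np.round(proj("wrist",(*(np.array([.553,-.2508])+d*l/1000),.029),s)).astype(int)[::-1])])) for l in list(range(-56,-40,1))+list(range(28,58,2))])
```

```text
[ 55  55  54  53  67 211 221 227 222 223 224 128  55  56  56  55  56] [50 60 52 53 36 17 14 10 14 11 12 21 55 46 53 63 62]Traceback (most recent call last):
  File "<stdin>", line 8, in <module>
  File "<stdin>", line 8, in <genexpr>
  File "h.py", line 15, in proj
    i=vision.camera_info(n);K=i["intrinsics"];p=np.asarray(p,float)
ValueError: time passes only in moves, steps and waits
```

```bash
sed -i '2a import functools\nCI=functools.lru_cache(None)(lambda n:vision.camera_info(n))' h.py; sed -i 's/i=vision.camera_info(/i=CI(/' h.py
python3 - <<'E'
from h import *
import pickle
im=np.load("pics/w9.npy");s=pickle.load(open("pics/w9.pkl","rb"))
g=cv2.cvtColor(im,cv2.COLOR_RGB2GRAY).astype(float)
def at(p): q=np.round(proj("wrist",p,s)).astype(int);return g[q[1],q[0]]
L=[];R=[]
for x in np.arange(.512,.586,.004):
    y=np.arange(-.285,-.215,.00025);v=np.array([at((x,yy,.029)) for yy in y])
    k=np.where(v>130)[0];L.append((x,y[k[0]]));R.append((x,y[k[-1]]))
for A in (L,R):
    A=np.array(A);f=np.polyfit(A[:,0],A[:,1],1);print(np.degrees(np.arctan(f[0])),np.polyval(f,.51),np.std(A[:,1]-np.polyval(f,A[:,0])))
d=np.array([np.cos(np.radians(-6)),np.sin(np.radians(-6))])
print([(l,int(at((*(np.array([.553,-.2508])+d*l/1000),.029)))) for l in list(range(-56,-40,1))+list(range(28,58,2))])
E
```

```text
-6.102193669430713 -0.255621710526319 0.000280513231649011
-6.307091934736959 -0.23662894736842646 0.00026616700649450246
[(-56, 50), (-55, 50), (-54, 52), (-53, 50), (-52, 51), (-51, 48), (-50, 62), (-49, 118), (-48, 221), (-47, 226), (-46, 227), (-45, 226), (-44, 221), (-43, 194), (-42, 153), (-41, 111), (28, 221), (30, 222), (32, 221), (34, 220), (36, 220), (38, 219), (40, 202), (42, 185), (44, 189), (46, 188), (48, 120), (50, 56), (52, 57), (54, 58), (56, 59)]
```

The bar lies at -6.2°, the brightness step at +39 mm confirms the bevel is at the +x end, and the tail is at -49 mm. I grasp near the tail.

```bash
python3 -c "
from h import *
go((.5103,-.2461,.0115),83.8)"
```

```text
GO mm [ 79.8  -3.1 167.9] deg [ 0.1  -0.11  2.37] t 14.4167
```

```bash
python3 -m jog '[[[40,-3,10],[0,0,2.3],0.5],[[79.8,-3,40],[0,0,2.3],0.55],[[79.8,-3,75],[0,0,2.3],0.55],[[79.8,-3,105],[0,0,2.3],0.55],[[79.8,-3,130],[0,0,2.3],0.55],[[79.8,-3,150],[0,0,2.3],0.55],[[79.8,-3,160],[0,0,2.3],0.55],[[79.8,-3,165],[0,0,2.3],0.55],[[79.8,-3,165],[0,0,2.3],0.55],[[79.8,-3,165],[0,0,2.3],0.55],[[79.8,-3,165],[0,0,2.3],0.55]]'; python3 -c "
from h import *
go((.5103,-.2461,.0115),83.8)"
```

```text
time_s: 15.33
position: [0.512, -0.2486, 0.0164]
tcp_rot: [[-0.994, 0.108, 0.002], [0.108, 0.994, -0.002], [-0.002, -0.001, -1.0]]
force: [-0.0, 0.7, 0.2]
opening: 0.452
GO mm [2.  2.4 4.9] deg [-0.08  0.13  0.03] t 15.3333
```

```bash
python3 -m jog '[[[1.5,1.8,2],[0,0,0],0.55],[[1.5,1.8,4],[0,0,0],0.55],[[1.5,1.8,4],[0,0,0],0.55],[[1.5,1.8,4],[0,0,0],0.55]]'; python3 -c "
from h import *
go((.5103,-.2461,.0115),83.8)"
```

```text
time_s: 15.67
position: [0.5097, -0.2464, 0.0113]
tcp_rot: [[-0.994, 0.108, 0.0], [0.108, 0.994, -0.0], [-0.0, -0.0, -1.0]]
force: [-0.8, 0.1, -0.5]
opening: 0.451
GO mm [-0.6  0.4 -0.2] deg [-0.01  0.01 -0.01] t 15.6667
```

```bash
python3 -m jog '[[[0,0.3,0],[0,0,0],0.62],[[0,0.3,0],[0,0,0],0.68],[[0,0.3,0],[0,0,0],0.73],[[0,0.3,0],[0,0,0],0.77],[[0,0.3,0],[0,0,0],0.81],[[0,0.3,0],[0,0,0],0.85],[[0,0.3,0],[0,0,0],0.85],[[0,0.3,0],[0,0,0],0.85]]'; python3 -m jog '[[[0,0,-5],[0,0,0],0.85],[[0,0,-15],[0,0,0],0.85],[[0,0,-35],[0,0,0],0.85],[[0,0,-60],[0,0,0],0.85],[[0,0,-80],[0,0,0],0.85],[[0,0,-80],[0,0,0],0.85],[[0,0,-80],[0,0,0],0.85]]'
python3 - <<'E'
from h import *
u=np.array([np.cos(np.radians(-4.05)),np.sin(np.radians(-4.05))])
p=np.array([.5124,-.0241])-u*.075
print(p);go((*p,.0913),85.95)
E
```

```text
time_s: 16.33
position: [0.5097, -0.2461, 0.011]
tcp_rot: [[-0.994, 0.108, 0.0], [0.108, 0.994, -0.0], [-0.0, -0.0, -1.0]]
force: [-0.1, 0.8, -0.2]
opening: 0.206
time_s: 16.92
position: [0.5105, -0.2467, 0.0929]
tcp_rot: [[-0.994, 0.108, 0.003], [0.108, 0.994, -0.002], [-0.003, -0.002, -1.0]]
force: [0.7, -0.1, -1.2]
opening: 0.201
[ 0.4376 -0.0188]
GO mm [ 97.2 218.6   0.9] deg [-0.11  0.18 -2.15] t 16.9167
```

```bash
python3 -m jog '[[[30,0,0],[0,0,0],0.85],[[65,0,0],[0,0,0],0.85],[[92,10,0],[0,0,-1],0.85],[[97,45,0],[0,0,-2.15],0.85],[[97,80,0],[0,0,-2.15],0.85],[[97,115,0],[0,0,-2.15],0.85],[[97,150,0],[0,0,-2.15],0.85],[[97,180,0],[0,0,-2.15],0.85],[[97,205,0],[0,0,-2.15],0.85],[[97,215,0],[0,0,-2.15],0.85],[[97,216.5,0],[0,0,-2.15],0.85],[[97,216.5,0],[0,0,-2.15],0.85]]'; python3 -m jog '[[[-7,0,10],[0,0,0],0.85],[[-15,0,25],[0,0,0],0.85],[[-15,0,40],[0,0,0],0.85],[[-15,0,47],[0,0,0],0.85],[[-15,0,50],[0,0,0],0.85],[[-15,0,50],[0,0,0],0.85],[[-15,0,50],[0,0,0],0.85]]'
python3 - <<'E'
from h import *
u=np.array([np.cos(np.radians(-4.05)),np.sin(np.radians(-4.05))]);v=np.array([-u[1],u[0]])
p=np.array([.5124,-.0241])-u*.06-v*.002
print(p);go((*p,.0390),85.95)
E
```

```text
time_s: 17.92
position: [0.4365, -0.0202, 0.0907]
tcp_rot: [[-0.998, 0.069, -0.001], [0.069, 0.998, -0.0], [0.001, -0.0, -1.0]]
force: [0.4, -0.2, -0.7]
opening: 0.204
time_s: 18.5
position: [0.4515, -0.022, 0.0412]
tcp_rot: [[-0.997, 0.072, -0.0], [0.072, 0.997, 0.0], [0.0, 0.0, -1.0]]
force: [-0.3, -0.1, -1.0]
opening: 0.204
[ 0.4524 -0.0219]
GO mm [-0.9  0.2  2.2] deg [ 0.   -0.02 -0.07] t 18.5
```

Lower to light contact with the base.

```bash
python3 -m jog '[[[0,0,1],[0,0,0],0.85],[[0,0,1.6],[0,0,0],0.85],[[0,0,1.6],[0,0,0],0.85],[[0,0,1.6],[0,0,0],0.85]]';python3 -m jog '[[[0,0,0.4],[0,0,0],0.85],[[0,0,0.4],[0,0,0],0.85],[[0,0,0.4],[0,0,0],0.85]]'
```

```text
time_s: 18.83
position: [0.4518, -0.0214, 0.0398]
tcp_rot: [[-0.998, 0.071, 0.001], [0.071, 0.998, -0.0], [-0.001, -0.0, -1.0]]
force: [0.1, 0.0, -0.4]
opening: 0.204
time_s: 19.08
position: [0.4517, -0.0214, 0.0391]
tcp_rot: [[-0.998, 0.071, 0.0], [0.071, 0.998, -0.0], [-0.0, -0.0, -1.0]]
force: [0.0, -0.5, -0.9]
opening: 0.203
```

```bash
python3 -m jog '[[[0,0,0.4],[0,0,0],0.85],[[0,0,0.4],[0,0,0],0.85],[[0,0,0.4],[0,0,0],0.85]]';python3 -m jog '[[[0,0,0.3],[0,0,0],0.85],[[0,0,0.3],[0,0,0],0.85],[[0,0,0.3],[0,0,0],0.85]]'
```

```text
time_s: 19.33
position: [0.4517, -0.0214, 0.0389]
tcp_rot: [[-0.997, 0.071, 0.0], [0.071, 0.997, -0.0], [-0.0, -0.0, -1.0]]
force: [0.7, 0.1, 4.2]
opening: 0.202
time_s: 19.58
position: [0.4517, -0.0214, 0.0388]
tcp_rot: [[-0.997, 0.071, 0.0], [0.071, 0.997, -0.0], [-0.0, -0.0, -1.0]]
force: [-2.1, 0.5, 6.8]
opening: 0.203
```

```bash
python3 -m jog '[[[-3,-0.3,-0.4],[0,0,0],0.85],[[-9,-0.5,-0.4],[0,0,0],0.85],[[-16,-0.5,-0.4],[0,0,0],0.85],[[-23,-0.5,-0.4],[0,0,0],0.85],[[-30,-0.5,-0.4],[0,0,0],0.85],[[-35,-0.5,-0.4],[0,0,0],0.85],[[-38,-0.5,-0.4],[0,0,0],0.85],[[-38,-0.5,-0.4],[0,0,0],0.85]]';python3 -m jog '[[[-2,0,0],[0,0,0],0.85],[[-4,0,0],[0,0,0],0.85],[[-6,0,0],[0,0,0],0.85],[[-8,0,0],[0,0,0],0.85],[[-10,0,0],[0,0,0],0.85],[[-10,0,0],[0,0,0],0.85]]'
```

```text
time_s: 20.25
position: [0.4865, -0.0238, 0.039]
tcp_rot: [[-0.998, 0.07, -0.006], [0.07, 0.998, 0.002], [0.007, 0.001, -1.0]]
force: [-5.8, 0.2, 8.8]
opening: 0.201
time_s: 20.75
position: [0.4944, -0.024, 0.039]
tcp_rot: [[-0.997, 0.07, -0.01], [0.07, 0.998, 0.002], [0.01, 0.002, -1.0]]
force: [-8.6, 0.9, 12.6]
opening: 0.208
```

```bash
python3 -m jog '[[[0,0,-0.5],[0,0,0],0.85],[[0,0,-1],[0,0,0],0.85],[[0,0,-1],[0,0,0],0.85],[[0,0,-1],[0,0,0],0.85]]'; python3 -c "
from h import *
s=bot.read_state();print(s['moment']);im=vision.capture('side');q=proj('side',(.57,-.027,.06)).astype(int);x,y=q
cv2.imwrite('pics/s10.png',cv2.resize(im[y-60:y+60,x-80:x+80],None,fx=5,fy=5,interpolation=cv2.INTER_CUBIC)[...,::-1])"
```

```text
time_s: 21.08
position: [0.4974, -0.0247, 0.0392]
tcp_rot: [[-0.998, 0.07, -0.004], [0.07, 0.998, 0.001], [0.004, 0.001, -1.0]]
force: [-4.3, 1.0, -0.3]
opening: 0.2
[0.118  0.6464 0.0773]
```

```bash
python3 -m jog '[[[-1.5,0,0],[0,0,0],0.85],[[-3,0,0],[0,0,0],0.85],[[-4.5,0,0],[0,0,0],0.85],[[-6,0,0],[0,0,0],0.85],[[-6,0,0],[0,0,0],0.85],[[-6,0,0],[0,0,0],0.85]]'
```

```text
time_s: 21.63
position: [0.5071, -0.0262, 0.0399]
tcp_rot: [[-0.997, 0.071, 0.003], [0.071, 0.997, -0.001], [-0.003, -0.001, -1.0]]
force: [0.5, -0.1, -3.5]
opening: 0.203
```

```bash
python3 -m jog '[[[0,0.3,0.4],[0,0,0],0.85],[[0,0.6,0.8],[0,0,0],0.85],[[0,1,0.8],[0,0,0],0.85],[[-0.5,1,0.8],[0,0,0],0.85],[[-1,1,0.8],[0,0,0],0.85],[[-1,1,0.8],[0,0,0],0.85]]'
```

```text
time_s: 22.13
position: [0.5062, -0.0248, 0.039]
tcp_rot: [[-0.997, 0.071, -0.001], [0.071, 0.997, 0.0], [0.001, -0.0, -1.0]]
force: [-0.8, -0.8, -1.6]
opening: 0.204
```

```bash
python3 -m jog '[[[-0.5,0,0],[0,0,0],0.85],[[-1,0,0],[0,0,0],0.85],[[-1,0,0],[0,0,0],0.85],[[-1,0,0],[0,0,0],0.85]]'
```

```text
time_s: 22.47
position: [0.5064, -0.0247, 0.039]
tcp_rot: [[-0.998, 0.071, -0.002], [0.071, 0.998, 0.0], [0.002, 0.0, -1.0]]
force: [-4.2, -1.3, 2.9]
opening: 0.206
```

```bash
python3 -m jog '[[[0,0.4,0],[0,0,0],0.85],[[0,0.8,0],[0,0,0],0.85],[[0,1.2,0],[0,0,0],0.85],[[0,1.2,0],[0,0,0],0.85]]'; python3 -m jog '[[[-0.2,0.4,0],[0,0,0],0.85],[[-0.4,0.8,0],[0,0,0],0.85],[[-0.4,0.8,0],[0,0,0],0.85],[[-0.4,0.8,0],[0,0,0],0.85]]'; python3 -c "
from h import *
print(bot.read_state()['moment'])"
```

```text
time_s: 22.8
position: [0.5077, -0.0237, 0.039]
tcp_rot: [[-0.997, 0.071, 0.0], [0.071, 0.997, -0.0], [-0.0, -0.0, -1.0]]
force: [-3.2, -1.7, 2.1]
opening: 0.203
time_s: 23.13
position: [0.5082, -0.0231, 0.039]
tcp_rot: [[-0.997, 0.071, 0.0], [0.071, 0.997, -0.0], [-0.0, -0.0, -1.0]]
force: [-4.0, -2.1, 2.2]
opening: 0.202
[-0.5632  0.6404 -0.1342]
```

```bash
python3 -m jog '[[[-0.5,0.3,-0.2],[0,0,0],0.85],[[-1,0.5,-0.2],[0,0,0],0.85],[[-1,0.5,-0.2],[0,0,0],0.85],[[-1,0.5,-0.2],[0,0,0],0.85]]'; python3 -m jog '[[[-0.5,0.3,0],[0,0,0],0.85],[[-1,0.5,0],[0,0,0],0.85],[[-1,0.5,0],[0,0,0],0.85],[[-1,0.5,0],[0,0,0],0.85]]'; python3 -c "
from h import *
print(bot.read_state()['moment'])"
```

```text
time_s: 23.47
position: [0.5082, -0.023, 0.039]
tcp_rot: [[-0.998, 0.07, -0.002], [0.07, 0.998, -0.0], [0.002, -0.001, -1.0]]
force: [-5.2, -5.6, 2.9]
opening: 0.204
time_s: 23.8
position: [0.5082, -0.0229, 0.039]
tcp_rot: [[-0.998, 0.07, -0.004], [0.07, 0.998, -0.001], [0.004, -0.001, -1.0]]
force: [-7.1, -8.7, 3.2]
opening: 0.207
[-1.3199  1.2086 -0.2196]
```

```bash
python3 -m jog '[[[0.5,-0.3,0],[0,0,0],0.85],[[0.5,-0.4,0],[0,0,0],0.85],[[0.5,-0.4,0],[0,0,0],0.85]]'; python3 -c "
from h import *
print(bot.read_state()['moment'])"; python3 -m jog '[[[0,0,0],[0,0,-0.2],0.85],[[0,0,0],[0,0,-0.4],0.85],[[0,0,0],[0,0,-0.4],0.85]]'; python3 -c "
from h import *
s=bot.read_state();print(s['moment'],np.degrees(np.arctan2(-s['tcp_rot'][1][0],-s['tcp_rot'][0][0])))"; python3 -m jog '[[[0,0,0],[0,0,-0.2],0.85],[[0,0,0],[0,0,-0.4],0.85],[[0,0,0],[0,0,-0.4],0.85]]'; python3 -c "
from h import *
s=bot.read_state();print(s['moment'],np.degrees(np.arctan2(-s['tcp_rot'][1][0],-s['tcp_rot'][0][0])))"
```

```text
time_s: 24.05
position: [0.5082, -0.0229, 0.039]
tcp_rot: [[-0.997, 0.071, -0.003], [0.071, 0.998, -0.0], [0.003, -0.0, -1.0]]
force: [-5.9, -6.3, 3.2]
opening: 0.201
[-0.9977  1.0488 -0.2596]
time_s: 24.3
position: [0.5082, -0.023, 0.039]
tcp_rot: [[-0.998, 0.064, -0.003], [0.064, 0.998, -0.0], [0.003, -0.0, -1.0]]
force: [-6.5, -6.7, 3.9]
opening: 0.205
[-1.0544  1.0507 -0.3716] -3.683607730839614
time_s: 24.55
position: [0.5083, -0.0232, 0.039]
tcp_rot: [[-0.998, 0.057, -0.003], [0.057, 0.998, -0.0], [0.003, -0.001, -1.0]]
force: [-6.7, -7.6, 2.6]
opening: 0.208
[-1.1698  1.0454 -0.4895] -3.2960490810301697
```

```bash
python3 -m jog '[[[0.3,-0.2,-0.1],[0,0,0.4],0.85],[[0.3,-0.2,-0.1],[0,0,0.4],0.85],[[0.3,-0.2,-0.1],[0,0,0.4],0.85]]'; python3 -c "
from h import *
s=bot.read_state();print(s['moment'],np.degrees(np.arctan2(-s['tcp_rot'][1][0],-s['tcp_rot'][0][0])))"; python3 -m jog '[[[0.3,-0.3,-0.1],[0,0,0],0.8],[[0.3,-0.3,-0.1],[0,0,0],0.77],[[0.3,-0.3,-0.1],[0,0,0],0.74],[[0.3,-0.3,-0.1],[0,0,0],0.7],[[0.3,-0.3,-0.1],[0,0,0],0.66],[[0.3,-0.3,-0.1],[0,0,0],0.62]]'
```

```text
time_s: 24.8
position: [0.5082, -0.0232, 0.039]
tcp_rot: [[-0.998, 0.064, -0.002], [0.064, 0.998, -0.0], [0.002, -0.001, -1.0]]
force: [-5.5, -6.2, 2.3]
opening: 0.205
[-1.0816  0.9215 -0.2861] -3.663475739195095
time_s: 25.3
position: [0.5098, -0.0228, 0.0395]
tcp_rot: [[-0.998, 0.064, 0.001], [0.064, 0.998, -0.0], [-0.001, -0.0, -1.0]]
force: [0.3, -0.9, -0.4]
opening: 0.34
```

```bash
python3 -m jog '[[[0,-0.5,-3],[0,0,0],0.55],[[0,-0.5,-15],[0,0,0],0.55],[[5,-0.5,-30],[0,0,0],0.5],[[10,-0.5,-60],[0,0,0],0.4],[[10,-0.5,-100],[0,0,0],0.2],[[0,-0.5,-130],[0,0,0],0.1],[[-30,0,-140],[0,0,0],0.1],[[-60,-2,-140],[0,0,0],0.1],[[-80,-4,-130],[0,0,0.3],0.1],[[-80,-4,-126],[0,0,0.3],0.1],[[-80,-4,-126],[0,0,0.3],0.1],[[-80,-4,-126],[0,0,0.3],0.1]]'
python3 - <<'E'
from h import *
import pickle
s=bot.read_state();im=vision.capture("wrist");np.save("pics/w11.npy",im);pickle.dump(s,open("pics/w11.pkl","wb"))
dial(im,s,(.585,-.029),.115,"pics/d11.png")
g=cv2.cvtColor(im,cv2.COLOR_RGB2GRAY).astype(float)
# rectified view of base area at z=.0565 and dial stacked, 5 px/mm, -x up
def rectify(x0,x1,y0,y1,z,k):
    xs=np.arange(x0,x1,1e-3/k);ys=np.arange(y0,y1,1e-3/k)
    m=np.array([[proj("wrist",(x,y,z),s) for y in ys[::4]] for x in xs[::4]],np.float32)
    m=cv2.resize(m,(len(ys),len(xs)));return cv2.remap(im,m[...,0],m[...,1],cv2.INTER_CUBIC)
a=rectify(.495,.57,-.055,.005,.057,8)
d=cv2.imread("pics/d11.png")[...,::-1]
h=600;d=cv2.resize(d,(310,310));c=np.zeros((600,310,3),np.uint8);c[:310]=d
cv2.imwrite("pics/v12.png",np.hstack([a[:600],c])[...,::-1]);print(a.shape)
E
```

```text
time_s: 26.3
position: [0.5868, -0.0315, 0.1646]
tcp_rot: [[-0.998, 0.069, -0.003], [0.069, 0.998, 0.001], [0.003, 0.001, -1.0]]
force: [-0.5, 0.7, 0.3]
opening: 0.89
face centre [ 0.5847 -0.0287] axes [0. 0.] red -161.6 1996 needle 163.6 needle-red -34.8
(600, 480, 3)
```

View pics/v12.png

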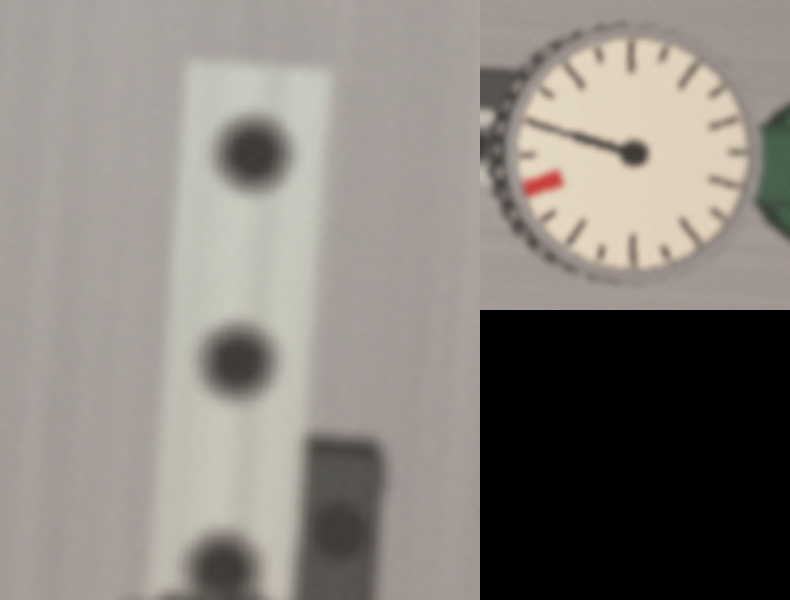

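Final view: the needle points at the first full mark clockwise from red (35° measured, 36° expected), so it reads +1 mm. The spacer's side lies along the stop at (305,450–590). I'll check home numerically: both bars are 98 × 18 mm, so the spacer's tail and edges should coincide with where the master's were.

Run:
```python
from h import *
import pickle
from scipy.ndimage import map_coordinates as mc
u0=np.radians(-4.);u=np.array([np.cos(u0),np.sin(u0)]);v=np.array([-u[1],u[0]]);O=np.array([.5845,-.0286])
def prof(g,s,a,b,z): # sample along list of local coords
    q=np.array([proj("wrist",(*(O+u*x/1e3+v*y/1e3),z),s) for x,y in zip(a,b)]);return mc(g,[q[:,1],q[:,0]],order=1)
def edge(t,p,lo=None):
    d=np.abs(np.gradient(p));k=np.argmax(d);w=slice(max(k-5,0),k+6);return (t[w]*d[w]).sum()/d[w].sum()
for nm,z in (("w1",.056),("w4",.056),("w11",.057)):
    im=np.load(f"pics/{nm}.npy").astype(float);s=pickle.load(open(f"pics/{nm}.pkl","rb"));ch=im[...,2]-im[...,0] if nm!="w11" else im.mean(2)
    if nm!="w11": g=im[...,0]
    else: g=im[...,2]
    out=[]
    t=np.arange(4,14,.2)
    xs=np.arange(-76,-40,3)
    R=[edge(t,prof(g,s,np.full_like(t,x),t,z)) for x in xs]; L=[edge(-t,prof(g,s,np.full_like(t,x),-t,z)) for x in xs]
    for A in (L,R): f=np.polyfit(xs,A,1);r=np.array(A)-np.polyval(f,xs);k=abs(r)<2*r.std()+.05;f=np.polyfit(xs[k],np.array(A)[k],1);out.append((round(np.degrees(np.arctan(f[0])),2),round(np.polyval(f,-60),2)))
    t2=np.arange(-92,-74,.2);T=[edge(t2,prof(g,s,t2,np.full_like(t2,y),z)) for y in (-6,-4,-2,2,4,6)]
    print(nm,"L(angle rel -4, y)",out[0],"R",out[1],"tail",np.round(T,1))
```

```text
w1 L(angle rel -4, y) (np.float64(1.17), np.float64(-8.7)) R (np.float64(0.01), np.float64(8.73)) tail [-81.9 -81.9 -82.  -82.1 -82.  -81.9]
w4 L(angle rel -4, y) (np.float64(-0.65), np.float64(-7.73)) R (np.float64(-1.51), np.float64(9.44)) tail [-81.2 -81.2 -81.3 -81.2 -81.2 -81.5]
w11 L(angle rel -4, y) (np.float64(-0.61), np.float64(-7.14)) R (np.float64(0.13), np.float64(7.09)) tail [-81.9 -74.6 -74.9 -74.7 -74.7 -81.9]
```

The spacer's tail (-81.9 mm along the stand) matches the master's (-81.2 to -81.9), and its centre line agrees to about 0.5 mm. The yaw measurement is too coarse to prove it's flush, so I'll give a gentle centred push on the tail with closed fingers to seat the end face squarely.

```bash
python3 -c "
from h import *
go((.4768,-.0211,.045),86)"
```

```text
GO mm [110.2   2.7 120.2] deg [ 0.03 -0.16  0.05] t 26.35
```

```bash
python3 -m jog '[[[35,1,0],[0,0,0],0.5],[[75,2,0],[0,0,0],1],[[110,2.7,20],[0,0,0],1],[[110,2.7,50],[0,0,0],1],[[110,2.7,80],[0,0,0],1],[[110,2.7,100],[0,0,0],1],[[110,2.7,112],[0,0,0],1],[[110,2.7,119],[0,0,0],1],[[110,2.7,119],[0,0,0],1],[[110,2.7,119],[0,0,0],1]]'; python3 -c "
from h import *
print(bot.read_state()['opening']);go((.4808,-.0213,.045),86)"
```

```text
time_s: 27.18
position: [0.4788, -0.0216, 0.0467]
tcp_rot: [[-0.998, 0.069, -0.0], [0.069, 0.998, 0.0], [0.0, 0.0, -1.0]]
force: [0.1, 0.3, -0.1]
opening: 0.228
0.22804516056447444
GO mm [-2.   0.4  1.7] deg [ 0.   -0.01  0.05] t 27.1833
```

```bash
python3 -m jog '[[[0,0.5,1],[0,0,0],1],[[0,0.5,1],[0,0,0],1],[[-2,0.5,1],[0,0,0],1],[[-5,0.5,1],[0,0,0],1],[[-8,0.5,1],[0,0,0],1],[[-10,0.5,1],[0,0,0],1],[[-10,0.5,1],[0,0,0],1],[[-10,0.5,1],[0,0,0],1]]'; python3 -m jog '[[[-1,0,0],[0,0,0],1],[[-2,0,0],[0,0,0],1],[[-2,0,0],[0,0,0],1],[[-2,0,0],[0,0,0],1]]'
```

```text
time_s: 27.85
position: [0.4893, -0.0219, 0.0454]
tcp_rot: [[-0.998, 0.069, 0.0], [0.069, 0.998, -0.0], [-0.0, -0.0, -1.0]]
force: [-0.4, -0.2, 0.2]
opening: 0.007
time_s: 28.18
position: [0.4911, -0.022, 0.0453]
tcp_rot: [[-0.998, 0.069, -0.0], [0.069, 0.998, -0.0], [0.0, -0.0, -1.0]]
force: [-0.2, -0.3, -0.6]
opening: 0.008
```

```bash
python3 -m jog '[[[-0.5,0,0],[0,0,0],1],[[-1,0,0],[0,0,0],1],[[-1,0,0],[0,0,0],1],[[-1,0,0],[0,0,0],1]]'; python3 -m jog '[[[-0.5,0,0],[0,0,0],1],[[-1,0,0],[0,0,0],1],[[-1,0,0],[0,0,0],1],[[-1,0,0],[0,0,0],1]]'
```

```text
time_s: 28.52
position: [0.492, -0.0221, 0.0453]
tcp_rot: [[-0.998, 0.069, -0.0], [0.069, 0.998, 0.0], [0.0, 0.0, -1.0]]
force: [-0.1, 0.2, -0.4]
opening: 0.002
time_s: 28.85
position: [0.4921, -0.0221, 0.0453]
tcp_rot: [[-0.998, 0.069, -0.002], [0.069, 0.998, 0.0], [0.002, 0.0, -1.0]]
force: [-2.9, -0.7, 2.4]
opening: 0.008
```

```bash
python3 -m jog '[[[-0.5,0,0],[0,0,0],1],[[-1,0,0],[0,0,0],1],[[-1,0,0],[0,0,0],1],[[-1,0,0],[0,0,0],1]]'; python3 -m jog '[[[-0.5,0,0],[0,0,0],1],[[-1,0,0],[0,0,0],1],[[-1,0,0],[0,0,0],1],[[-1,0,0],[0,0,0],1]]'
```

```text
time_s: 29.18
position: [0.4921, -0.022, 0.0452]
tcp_rot: [[-0.998, 0.069, -0.004], [0.069, 0.998, 0.001], [0.004, 0.0, -1.0]]
force: [-5.4, -1.6, 3.6]
opening: 0.007
time_s: 29.52
position: [0.4922, -0.0218, 0.0452]
tcp_rot: [[-0.998, 0.069, -0.006], [0.069, 0.998, 0.001], [0.006, 0.001, -1.0]]
force: [-5.8, -1.5, 5.1]
opening: 0.005
```

The push held firm at 6 N with 0.1 mm of motion, so the spacer is seated on the end face. I back away, then run the final numeric checks.

```bash
python3 -m jog '[[[6,0,0],[0,0,0],1],[[15,0,0],[0,0,0],1],[[20,0,-20],[0,0,0],1],[[20,0,-60],[0,0,0],1],[[20,0,-100],[0,0,0],0.5],[[0,0,-120],[0,0,0],0.1],[[-40,0,-120],[0,0,0],0.1],[[-80,0,-120],[0,0,0],0.1],[[-92,-7,-120],[0,0,0],0.1],[[-92,-7,-120],[0,0,0],0.1],[[-92,-7,-120],[0,0,0],0.1],[[-92,-7,-120],[0,0,0],0.1]]'
python3 - <<'E'
from h import *
s=bot.read_state();im=vision.capture("wrist");print(s["position"],s["force"])
dial(im,s,(.585,-.029),.115)
h=cv2.cvtColor(im,cv2.COLOR_RGB2HSV);S,V=h[...,1].astype(int),h[...,2].astype(int)
g=im.astype(int)
m=((V>185)&(S<40)).astype(np.uint8)
q=proj("wrist",(.53,-.0245,.057),s).astype(int)
print("V bar/base/stop",[int(V[tuple(proj("wrist",p,s).astype(int)[::-1])]) for p in ((.525,-.028,.057),(.525,.005,.036),(.56,-.012,.05))])
b=int(V[tuple(proj("wrist",(.525,-.028,.057),s).astype(int)[::-1])]);c=int(V[tuple(proj("wrist",(.525,-.04,.036),s).astype(int)[::-1])])
print("spacer visible part",b,c,rect(V>(b+c)//2,"wrist",.057,[q[0]-25,q[1]-45,q[0]+25,q[1]+25],s))
E
```

```text
time_s: 30.52
position: [0.5845, -0.035, 0.1646]
tcp_rot: [[-0.998, 0.069, -0.003], [0.069, 0.998, 0.001], [0.003, 0.001, -1.0]]
force: [-0.6, -0.0, -0.1]
opening: 0.525
[ 0.5845 -0.035   0.1646] [-0.5563 -0.0161 -0.106 ]
face centre [ 0.5845 -0.0286] axes [0. 0.] red -161.6 1934 needle 163.5 needle-red -34.9
V bar/base/stop [210, 177, 72]
spacer visible part 210 180 ((526.5194702148438, -24.571949005126953), (17.462434768676758, 46.17173385620117), 86.2562255859375)
```

```bash
python3 -c "
from rig import bot
print(bot.hand_in())"
```

```text
the job is handed in; nothing more can be done
None
```

The job is done and handed in at about 30.6 s of robot time. No verdict was reported, so what follows rests on my own checks.

**What I did**
- **Dial:** I turned the rim 72° counter-clockwise until the red mark lay under the needle, then let go. A look after release showed it still set.
- **Master:** I drew it straight out, lowered it into the large blue-lined tray until it touched (7 N), and released it there.
- **Spacer:** I slid it bevel first under the plunger and pressed it against both stop faces, at most about 9 N on either. After letting go, I seated it with a gentle square push of about 6 N on its tail and backed away.

**Last checks**
- **Dial reading:** the needle stands 34.9° clockwise of zero against 36° for +1 mm, within the accuracy of my dial measurement. The red mark hadn't moved since the setting.
- **Spacer position:** its tail is where the master's was, to within about 0.7 mm. Its angle is -3.75° against about -4.0° for the stand.
- **Robot clear:** the wrist force was about zero at the end.

**Less certain**
- **Master centring:** it sits about 5 mm off the tray's centre along its length and about 1 mm across, with a yaw of about 2° (top camera only).
- **Side face:** the force when pushing showed contact, but the final picture put the spacer's centre line 0.3–0.6 mm to the right of the master's. That is within calibration error, but a small gap can't be excluded.
- **Things lying around:** I didn't measure at the end whether the board, carton, screwdriver or the spacer's pad had moved; I saw no contact with any of them.
- **Failed measurements:** my first dial-face fit failed, and one tray picture was blocked by the arm. I replaced both with other measurements.

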